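# Index the plate carrier one hole towards the tube rack

### The arm

A 6-joint arm with a two-finger parallel gripper is mounted at the origin on the work surface. World frame = base frame: x ahead of the robot, y to its left, z up, the work surface at z = 0. Lengths are in m, angles in rad, forces in N, time in s.
With the tool pointing down it reaches from about 0.25 to 0.8 m from the base axis. Payload 3.9 kg.
Tool frame: the origin (TCP) lies on the centre line of the jaws, within the pads' length; the fingertips stand bot.finger_overhang ahead of it and the grasp point (between the pads) lies 2 mm behind it (bot.finger_overhang is the distance from the TCP to the fingertips, in m); z points along the fingers, y is the line along which they close (so a half turn about z gives the same grasp; the last joint's range is limited). The gripper opens to 85 mm and grips with 20 to 120 N. Pads are 22 mm wide; open, the fingers measure 114 mm over their backs; the gripper's body (76 mm by 85 mm) begins 54 mm behind the grasp point. The pads swing forward as they close: fully open they stand 13 mm farther back than shut.
Start: joints at [1.102, 0.26, -0.138, 1.173, 0, 1.571], TCP at [0.237, 0.468, 0.248] pointing down, gripper open.
Joint ranges: [-2.78, 2.78], [-0.83, 1.72], [-1.28, 1.37], [-1.9, 2.12], [-1.57, 1.48], [-3.14, 3.14]. Speed limits (rad/s): [2.57, 2.57, 3.14, 3.14, 3.14, 3.14].

### API

Orientations are given as a unit quaternion [w, x, y, z].
In Python, from plant import bot gives the robot as it stands. The module is installed in compiled form; this text tells all that it offers. Calls block until the motion is done:
- bot.goto(position, orientation): joint-space move of the TCP to a pose.
- bot.move_straight(position, rotation=None, rate=0.15): straight line of the TCP; rotation=None keeps the orientation; rate is the mean speed in m/s.
- bot.set_joints(angles): joint-space move.
- bot.move_gripper(opening, squeeze=None): finger opening in m; squeeze is the grip in N (None keeps the last); returns when the fingers have stopped.
- bot.sleep(seconds).
- bot.ik(position, orientation): joint angles nearest the present ones, or None.
- bot.sense(): the state.
- bot.read_camera(name): name is "scene" or "side" or "wrist"; returns the picture (420x560x3 uint8, red, green, blue); there is no depth.
- bot.calibration(name): a dict with "fov_y" (degrees; the focal length in pixels is half the picture's height over the tangent of half this angle, whatever the lens; pixels are square), "cx", "cy" (the principal point, pixels), "R" (3x3) and "t" (3): a world point X has camera coordinates R X + t. Camera axes: x right, y down, z forward; pixel columns grow to the right and rows downward; lengths in m; the calibration is good to about 2 mm. A picture is of the moment at which its call begins: read the wrist's pose just before it. calibration takes no time and is no camera call; for the wrist camera it gives the pose at the moment of the call.
A pose or a line that the arm cannot do raises bot.PlanningError and nothing moves.
- bot.job_done(): hands the job in; it is judged then, once.
Trained networks look in the newest picture that a camera, given by its name, has taken for a name from the list of things; names that differ only in an ending like _2 or _b are one class to them, and where a whole thing is asked for, a point or a joint stands for the part that bears it (a point fixed in the world has none). Each returns a list of dicts, best first, with "confidence" (0 to 1); they miss things now and then, are a little off and sometimes report something else, mostly with a low value. They report only what shows in the picture. A call takes as long as a camera call. They do not tell look-alikes from the thing itself.
- bot.recognise(camera, thing): "centre" ([x, y, z] in m, in world coordinates, good to about 4 mm: the middle of the surface that is visible of it).
- bot.outline_of(camera, thing): "pixels" (420x560 bool, what is visible of it).
The state is a dict: "t": time; "joints": joint angles; "joint_velocities": joint speeds; "joint_torque": joint torques, N m; "tcp_pos": TCP position; "eef_rot": TCP orientation; "force": force on the tool from outside, world axes, zero at the start; "torque": the same for the moment, N m; "opening": finger opening in m; "grasp_force": force on a finger pad.
Only numpy, scipy, OpenCV 4.12 (cv2) and the standard library are available. Lean on these libraries where they do the work, as an engineer would, in place of code of your own. Each camera call takes 0.05 s, during which the arm holds its last target. There are 200 camera calls.

### The job

Hook a fingertip under the pull ring of the spring index pin, lift the pin out of its hole, swing the plate carrier arm one hole towards the tube rack, and let the pin drop fully home in that hole; then take the hand clear. Only hook and push: do not pinch or strain the ring, keep the microplate lying in its nest, and leave the other things on the bench where they stand.

Things in the scene. Friction and masses are not known exactly. Their poses are not given: they have to be found in the camera images.
- indexer: Fixed station: a pivot on a white base and, towards the robot, a curved aluminium index plate (radii 190-250 mm, top 40 mm above the table) with five 14 mm holes at 220 mm radius, 0.314 rad (18 degrees, 69 mm) apart. Origin: on the vertical pivot axis at table level; -x points from the pivot to the middle hole, +y to the left seen from the robot, z up.
- carrier (a joint): Angle of the dark carrier arm about the pivot axis, rad: 0 at the middle hole, where it starts; positive when its end swings to the indexer's +y side. Holes at -0.628, -0.314, 0, 0.314, 0.628. Arm 44 mm wide, top 58 mm above the table, end 252 mm from the pivot. It stays where it is left; the seated pin locks it with 0.009 rad of play either way.
- index_pin (a joint): Lift of the steel spring pin (10 mm thick, round tip, 220 mm from the pivot, sliding vertically in the arm), m: 0 fully home, 0.024 at most. Above 0.013 it is clear of the plate and the arm can swing; let go over the plate it rests at 0.013, over a hole the spring drives it home. It pulls down with about 5.5 N at home, 9 N fully lifted.
- pull_ring: Steel ring fixed rigidly on top of the pin: 54 mm inside, 70 mm outside, 8 mm round wire. Its lowest point is at the pin; from there it rises 28 degrees towards the pivot. Origin: its centre, 99 mm above the table with the pin home, 193 mm from the pivot axis. x: from its lowest to its highest point; y level, along the swing; z: the ring's axis, up and a little back from the pivot.
- nest (a point): Centre of the floor of the shallow nest on the carrier arm that holds the microplate, 90 mm from the pivot axis, 62 mm above the table; the nest's rim is 8 mm high and its outer edge is 139 mm from the pivot axis. Axes as the arm's: -x towards the arm's end, z up.
- microplate: Loose pale microplate, 86 x 128 x 14 mm, 80 g, lying in the nest with 1.5 mm of play, so it rides with the arm; origin at the centre of its underside. To be left in the nest.
- tube_rack: Grey rack with 24 capped upright tubes, 130 x 90 mm, 74 mm high over the caps, fixed; it stands on one side of the indexing station, left or right. Origin: centre of its underside. It shows which way to swing.
- trough: Grey open trough with one divider, 130 x 90 x 45 mm, fixed, on the other side of the station from the tube rack. Origin: centre of its underside.
- jar: Bystander: amber jar, 52 mm across, 65 mm high; origin at the centre of its underside.
- beaker: Bystander: glass beaker, 56 mm across, 70 mm high; origin at the centre of its underside.
- wash_bottle: Bystander: white bottle, 70 mm across, 160 mm high; origin at the centre of its underside.
- marker: Bystander: marker pen, 128 mm long, 14 mm thick; origin at the centre of its underside.
Things that resemble listed ones, but are neither listed nor needed, are in the scene too. Leave any orange look-alike of the tube_rack alone.

How it is judged:
On the way, in this order (a step that is already met when the one before it is completed fails the run):
1. the pin is lifted clear of the index plate by the ring, the arm still at its first hole (value of joint index_pin above 0.0135 m and contact force between the fingers and pull_ring above 1 N and value of joint carrier between -0.06 and 0.06 rad), for 0.1 s.
2. the pin has dropped home in the next hole towards the tube rack (((y of tube_rack in the frame of indexer above 0 m and value of joint carrier between 0.289 and 0.339 rad) or (y of tube_rack in the frame of indexer below 0 m and value of joint carrier between -0.339 and -0.289 rad)) and value of joint index_pin below 0.003 m), for 0.2 s.
At the end, for the whole second after the job is handed in: The carrier arm stands at the next hole towards the tube rack (within 0.025 rad), at rest, with the index pin home (less than 3 mm up), and the microplate lies in its nest (within 6 mm, level within 0.08 rad) (all of step 2 and velocity of joint carrier between -0.03 and 0.03 rad/s and distance between microplate and nest below 0.006 m and angle between microplate's own z axis and vertical below 0.08 rad); the robot touches nothing.
It fails at once if the ring is pinched or strained (fingers press on it with more than 30 N) (contact force between the fingers and pull_ring above 30 N).
It fails at once if the microplate leaves its nest (more than 8 mm off, or tilted more than 0.15 rad) (distance between microplate and nest above 0.008 m or angle between microplate's own z axis and vertical above 0.15 rad).
It fails at once if another thing on the bench is moved more than 25 mm or tipped (distance of any of jar, beaker, wash_bottle, marker from where it was at the start of the episode above 0.025 m or angle between any of jar, beaker, wash_bottle, marker's own z axis and vertical above 0.4 rad).
It also fails if it takes over 43 s, if anything falls off the work surface, if the arm or the gripper's body presses on something with over 40 N, if the wrist force passes 120 N, or if a joint passes its speed limit or range.

## Working session

There is one attempt and no reset: what is moved stays moved. The work goes in short steps, each a Python script; the robot and the scene stay as the last script left them, time stands still between calls to the robot, and variables do not carry over. Pictures are saved under pics/ and viewed, at most 10 in all, crops included, and the job is handed in when it is done.

```bash
mkdir -p pics; python3 - <<'E'
from plant import bot
import cv2,numpy as np
print(bot.finger_overhang, bot.sense())
ims=[]
for c in("scene","side"):
    im=bot.read_camera(c); cv2.imwrite(f"pics/{c}0.png",im[:,:,::-1])
    k=bot.calibration(c);print(c,k)
    for th in("indexer","carrier","pull_ring","microplate","tube_rack","trough","nest","wash_bottle","jar","beaker","marker"):
        print(th,[(np.round(d["centre"],3).tolist(),round(d["confidence"],2)) for d in bot.recognise(c,th)])
E
```

```text
0.017 {'t': 0.0, 'joints': array([ 1.10201445e+00,  2.60722145e-01, -1.39371648e-01,  1.17269335e+00,
        3.03160287e-05,  1.57079238e+00]), 'joint_velocities': array([-0.0011276 , -0.00130273,  0.00083994, -0.00107741,  0.00086234,
        0.00143744]), 'joint_torque': array([-5.56631903e-05, -4.05683863e+01,  2.53923315e+01,  1.86857680e-02,
       -7.33108482e-05, -1.43269812e-06]), 'tcp_pos': array([0.23689559, 0.46779187, 0.2474439 ]), 'eef_rot': array([-2.45929177e-04,  2.32248601e-01,  9.72655950e-01, -9.64667024e-04]), 'force': array([ 0.10432196,  0.38772214, -0.06891218]), 'torque': array([ 0.06254582,  0.00113096, -0.01787638]), 'grasp_force': 0.0, 'opening': 0.0852406115151995}
scene {'fov_y': 46.209543836950914, 'cx': 275.0597458577388, 'cy': 206.909270679699, 'R': array([[-0.75410462,  0.65656203, -0.0158909 ],
       [ 0.54488549,  0.61196258, -0.57323782],
       [-0.36664156, -0.44094001, -0.81923493]]), 't': array([ 0.4553678 , -0.26592411,  1.90254616])}
indexer [([0.573, 0.03, 0.045], 0.91), ([0.391, -0.205, 0.048], 0.31)]
carrier [([0.523, 0.025, 0.097], 0.71
[... 488 characters left out ...]
ray([[ 0.87542191, -0.48294831,  0.0199354 ],
       [-0.33313073, -0.63270999, -0.69907223],
       [ 0.35022908,  0.60534205, -0.71477311]]), 't': array([-0.4976766 ,  0.25815601,  1.26195177])}
indexer [([0.546, -0.028, 0.038], 0.69)]
carrier [([0.571, 0.009, 0.066], 0.68)]
pull_ring [([0.571, 0.008, 0.063], 0.2)]
microplate [([0.617, -0.003, 0.077], 0.6)]
tube_rack [([0.713, -0.358, 0.057], 0.83), ([0.527, -0.264, 0.047], 0.61)]
trough [([0.602, 0.299, 0.017], 0.61)]
nest [([0.569, 0.008, 0.066], 0.56)]
wash_bottle [([0.492, 0.48, 0.082], 0.59)]
jar [([0.374, -0.235, 0.058], 0.64), ([0.531, -0.53, 0.012], 0.58)]
beaker [([0.472, 0.27, 0.049], 0.7)]
marker [([0.529, -0.528, 0.014], 0.65)]
```

View pics/scene0.png

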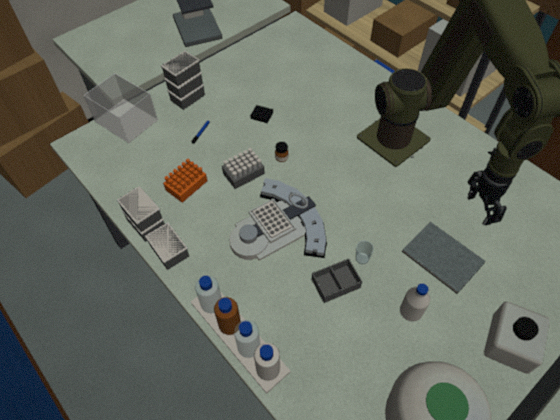

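View pics/side0.png

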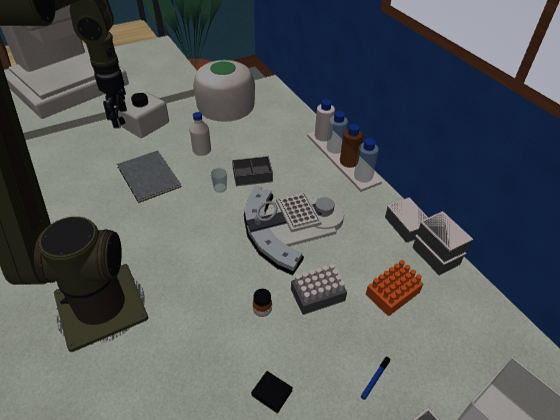

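The grey rack is at scene (243,168) / side (318,288), and the orange look-alike at scene (185,180) / side (396,287). The grey one fits the description and stands on the robot's right (-y); the trough is on the left, so I swing to -y. Next is one close look with the wrist camera.

```bash
cat > h.py <<'E'
from plant import bot
import cv2,numpy as np
from scipy.spatial.transform import Rotation as Rn
def q(R): 
    a=Rn.from_matrix(R).as_quat(); return [a[3],a[0],a[1],a[2]]
def qR(w): return Rn.from_quat([w[1],w[2],w[3],w[0]]).as_matrix()
def K(c):
    f=210/np.tan(np.radians(c["fov_y"]/2)); return np.array([[f,0,c["cx"]],[0,f,c["cy"]],[0,0,1]])
def tri(a,ua,b,ub):
    P=[K(c)@np.c_[c["R"],c["t"]] for c in(a,b)]
    X=cv2.triangulatePoints(P[0],P[1],np.array(ua,float).reshape(2,1),np.array(ub,float).reshape(2,1))[:,0];return X[:3]/X[3]
def onz(c,u,z):
    d=c["R"].T@np.linalg.inv(K(c))@np.array([*u,1.]);o=-c["R"].T@c["t"];return o+d*(z-o[2])/d[2]
def proj(c,X):
    p=K(c)@(c["R"]@np.array(X)+c["t"]);return p[:2]/p[2]
E
python3 - <<'E'
from h import *
s,d=bot.calibration("scene"),bot.calibration("side")
print("ring",tri(s,(298,199),d,(267,211)),"knob",tri(s,(249,233),d,(325,206)))
bot.goto([0.45,0.02,0.36],[0,0.0,1,0.0])
print(bot.sense()["t"],bot.sense()["tcp_pos"])
c=bot.calibration("wrist");im=bot.read_camera("wrist");cv2.imwrite("pics/w1.png",im[:,:,::-1])
np.savez("w1.npz",im=im,**c);print(c)
for th in("pull_ring","carrier","indexer","microplate","tube_rack"):
    print(th,[(np.round(x["centre"],3).tolist(),round(x["confidence"],2)) for x in bot.recognise("wrist",th)])
E
```

```text
ring [0.52195264 0.02065617 0.09917889] knob [ 0.71221209 -0.00776424  0.05662711]
3.0417 [0.44998403 0.02051023 0.35979499]
{'fov_y': 69.70948789088575, 'cx': 281.19356446873957, 'cy': 215.01360749270407, 'R': array([[-9.48456410e-04,  9.99999491e-01,  3.44654240e-04],
       [ 9.50642277e-01,  7.94701099e-04,  3.10287978e-01],
       [ 3.10287546e-01,  6.21937513e-04, -9.50642547e-01]]), 't': array([-0.02051085, -0.50331117,  0.3461847 ])}
pull_ring [([0.524, 0.02, 0.101], 0.93)]
carrier [([0.556, 0.017, 0.067], 0.75)]
indexer [([0.534, 0.014, 0.039], 0.57)]
microplate [([0.622, 0.009, 0.076], 0.7)]
tube_rack [([0.53, -0.237, 0.06], 0.81), ([0.684, -0.325, 0.05], 0.6), ([0.505, 0.479, 0.004], 0.27)]
```

View pics/w1.png

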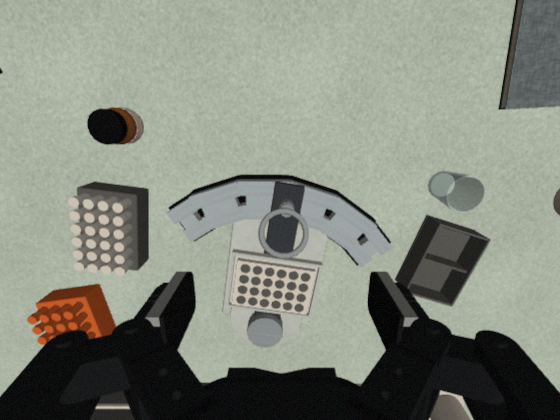

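The wrist view shows the ring at (283,232) with its foot/pin at (287,208). Four free holes show at (199,214), (241,200), (328,214) and (363,239), with the knob at (265,328). The grey rack is on the left, at (110,228). I'll fit the pivot and yaw to the holes.

```bash
python3 - <<'E'
from h import *
from scipy.optimize import least_squares
w=np.load("w1.npz");c={k:w[k] for k in w.files if k!="im"}
u=[(199,214),(241,200),(328,214),(363,239)]
H=np.array([onz(c,x,.04)[:2] for x in u]);print(H)
a=np.array([-2,-1,1,2])*.31416   # image left=-y
def m(p,a,r=.22): return np.c_[p[0]-r*np.cos(p[2]-a), p[1]-r*np.sin(p[2]-a)]
# carrier angle a (about +z?) : +y side positive => dir=(-cos a, sin a) rotated by yaw
rs=lambda p:(m(p,a)-H).ravel()
s=least_squares(rs,[.71,-.01,0]);print(s.x,np.round(s.fun*1000,1))
print("ringc from fit",s.x[0]-.193*np.cos(s.x[2]),s.x[1]-.193*np.sin(s.x[2]),"img",onz(c,(283,232),.099))
print("pin",m(s.x,np.array([0.])), "target", m(s.x,np.array([-.31416])))
im=w["im"]; cv2.imwrite("pics/w1c.png",cv2.resize(im[170:290,150:400,::-1],None,fx=3.2,fy=3.2,interpolation=cv2.INTER_CUBIC))
E
```

```text
[[ 0.51482214 -0.10653904]
 [ 0.49228212 -0.04047008]
 [ 0.51465456  0.09361725]
 [ 0.55650377  0.15150099]]
[ 0.71068654 -0.00640571 -0.16045896] [-0.5  0.9  1.   0.4  0.3  0.5 -0.9 -1.8]
ringc from fit 0.5201658030702391 0.024430143860567057 img [0.52163968 0.02345134 0.099     ]
pin [[0.49351264 0.02874397]] target [[ 0.49328007 -0.04008696]]
```

View pics/w1c.png

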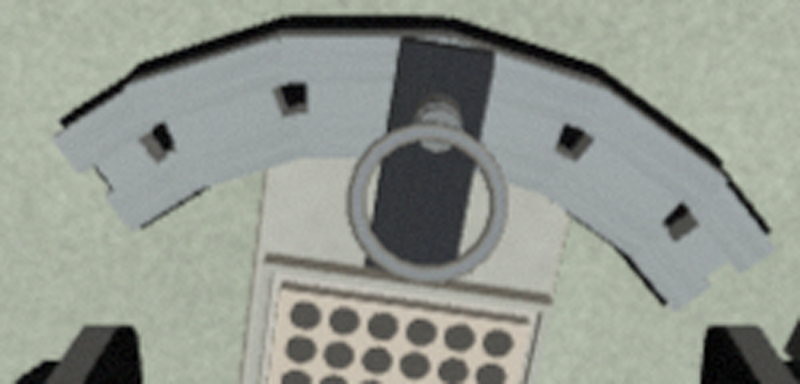

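The holes fit within 2 mm, giving the pivot at (0.711,-0.006) and yaw -0.160. The ring agrees with that fit. Plan: close the fingers, pitch the tool 35° below horizontal, enter through the ring along the arm, and hook its high far side.

```bash
cat >> h.py <<'E'
P=np.array([.7107,-.0064]);YAW=-.1605;TH=np.radians(35)
def pose(swing=0.,back=0.,lift=0.,clear=.003,s=.018,flip=-1,th=TH):
    """tool pose; swing = progress towards -y (rad, ccw)"""
    a=YAW+swing; e=np.array([np.cos(a),np.sin(a),0]); up=np.array([0,0,1.]); l=np.cross(up,e)
    z=e*np.cos(th)-up*np.sin(th); n=-e*np.sin(th)-up*np.cos(th)
    W=np.array([*P,0])-.166*e+.1136*up
    tip=W+(.0185+clear)*n+s*z
    y=flip*l
    return tip-(bot.finger_overhang+back)*z+lift*up, q(np.c_[np.cross(y,z),y,z])
E
python3 - <<'E'
from h import *
for f in(-1,1):
    for kw in({'back':.09},{},{'lift':.03},{'lift':.03,'swing':.33}):
        j=bot.ik(*pose(flip=f,**kw)); print(f,kw,None if j is None else np.round(j,2))
E
```

```text
-1 {'back': 0.09} None
-1 {} None
-1 {'lift': 0.03} None
-1 {'lift': 0.03, 'swing': 0.33} None
1 {'back': 0.09} None
1 {} None
1 {'lift': 0.03} None
1 {'lift': 0.03, 'swing': 0.33} None
```

```bash
python3 - <<'E'
from h import *
print(np.round(bot.sense()["joints"],2))
for d in(30,40,45,50,55,60,65,70,80):
    r=[]
    for f in(-1,1):
        for kw in({'back':.09},{},{'lift':.03,'swing':.33}):
            j=bot.ik(*pose(flip=f,th=np.radians(d),**kw)); r.append(None if j is None else np.round(j,2).tolist())
    print(d,r)
E
```

```text
[ 0.05  0.11 -0.04  1.42  0.    0.04]
30 [None, None, None, None, None, None]
40 [None, None, [-0.24, 0.19, -1.23, -0.68, 0.31, 2.87], None, None, [-0.24, 0.19, -1.23, -0.68, 0.31, -0.27]]
45 [[0.25, -0.07, -1.18, -0.28, -0.29, -2.84], [0.18, 0.22, -1.2, -0.6, -0.24, -2.9], [-0.22, 0.13, -1.13, -0.44, 0.27, 2.86], [0.25, -0.07, -1.18, -0.28, -0.29, 0.3], [0.18, 0.22, -1.2, -0.6, -0.24, 0.24], [-0.22, 0.13, -1.13, -0.44, 0.27, -0.29]]
50 [[0.22, -0.09, -1.07, -0.07, -0.24, -2.84], [0.16, 0.17, -1.1, -0.38, -0.2, -2.89], [-0.2, 0.1, -1.04, -0.24, 0.24, 2.85], [0.22, -0.09, -1.07, -0.07, -0.24, 0.3], [0.16, 0.17, -1.1, -0.38, -0.2, 0.25], [-0.2, 0.1, -1.04, -0.24, 0.24, -0.29]]
55 [[0.19, -0.08, -0.96, 0.11, -0.2, -2.85], [0.14, 0.15, -1.01, -0.18, -0.17, -2.89], [-0.18, 0.09, -0.95, -0.05, 0.2, 2.85], [0.19, -0.08, -0.96, 0.11, -0.2, 0.29], [0.14, 0.15, -1.01, -0.18, -0.17, 0.25], [-0.18, 0.09, -0.95, -0.05, 0.2, -0.29]]
60 [[0.16, -0.05, -0.86, 0.27, -0.16, -2.86], [0.12, 0.15, -0.92, -0.0, -0.14, -2.89], [-0.16, 0.1, -0.86, 0.11, 0.16, 2.85], [0.16, -0.05, -0.86, 0.27, -0.16, 0.28], [0.12, 0.15, -0.92, -0.0, -0.14, 0.25], [-0.16, 0.1, -0.86, 0.11, 0.16, -0.29]]
65 [[0.14, -0.01, -0.75, 0.41, -0.12, -2.87], [0.11, 0.16, -0.83, 0.16, -0.11, -2.9], [-0.15, 0.12, -0.77, 0.26, 0.13, 2.85], [0.14, -0.01, -0.75, 0.41, -0.12, 0.27], [0.11, 0.16, -0.83, 0.16, -0.11, 0.24], [-0.15, 0.12, -0.77, 0.26, 0.13, -0.29]]
70 [[0.11, 0.03, -0.65, 0.55, -0.09, -2.88], [0.09, 0.19, -0.74, 0.31, -0.09, -2.9], [-0.13, 0.15, -0.68, 0.4, 0.1, 2.86], [0.11, 0.03, -0.65, 0.55, -0.09, 0.26], [0.09, 0.19, -0.74, 0.31, -0.09, 0.24], [-0.13, 0.15, -0.68, 0.4, 0.1, -0.28]]
80 [[0.07, 0.15, -0.44, 0.81, -0.04, -2.91], [0.07, 0.26, -0.56, 0.59, -0.04, -2.92], [-0.1, 0.23, -0.5, 0.67, 0.05, 2.88], [0.07, 0.15, -0.44, 0.81, -0.04, 0.23], [0.07, 0.26, -0.56, 0.59, -0.04, 0.22], [-0.1, 0.23, -0.5, 0.67, 0.05, -0.26]]
```

```bash
sed -i 's/radians(35)/radians(47)/; s/clear=.003/clear=.005/; s/flip=-1/flip=1/' h.py; python3 - <<'E'
from h import *
print([bot.ik(*pose(**k)) is not None for k in({'lift':.03},{'lift':.03,'swing':.36},{'swing':.36},{'back':.09,'swing':.32})])
bot.move_gripper(0.0,20)
bot.goto(*pose(back=.09))
s=bot.sense();print(s["t"],s["tcp_pos"],pose(back=.09)[0],s["force"],s["opening"])
c=bot.calibration("wrist");im=bot.read_camera("wrist")
print([np.round(x["centre"],3) for x in bot.recognise("wrist","pull_ring")])
e=np.array([np.cos(YAW),np.sin(YAW),0]);l=np.array([-e[1],e[0],0]);x=e*np.cos(.4887)+np.array([0,0,np.sin(.4887)])
C=np.array([*P,.099])-.193*e
im=im.copy()
for t in np.linspace(0,2*np.pi,24):
    u=proj(c,C+.031*(np.cos(t)*x+np.sin(t)*l)); cv2.circle(im,tuple(int(v) for v in u),1,(255,0,0),-1)
cv2.imwrite("pics/w2.png",im[:,:,::-1])
b=bot.read_camera("side");cv2.imwrite("pics/s2.png",cv2.resize(b[110:290,170:370,::-1],None,fx=3,fy=3))
E
```

```text
[True, True, True, True]
5.55 [0.47110692 0.03284181 0.16360807] [0.46994986 0.03257565 0.16266352] [0.49892308 0.04544649 0.28918408] 0.00015844883571805208
[array([0.518, 0.027, 0.099]), array([0.601, 0.014, 0.077])]
```

View pics/w2.png

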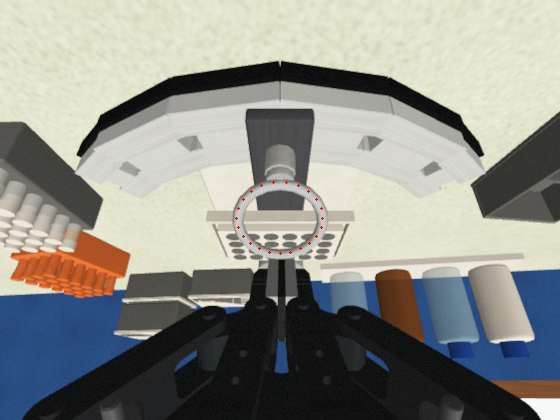

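View pics/s2.png

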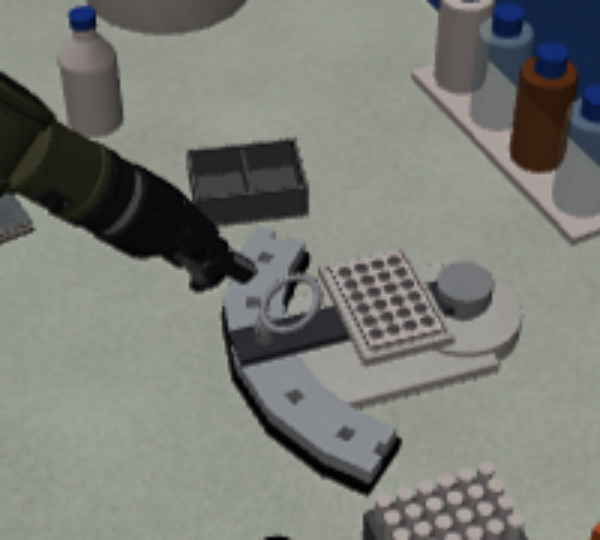

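The predicted ring (red dots, centre about (281,217)) falls on the real ring, and the closed fingers at (281,280) are in line with it. I'll insert and lift slowly, watching the force.

```bash
cat >> h.py <<'E'
def st(tag,f0=0):
    s=bot.sense();p,_=pose();print(tag,round(s["t"],2),"dz",round((s["tcp_pos"][2]-p[2])*1e3,1),"F",np.round(s["force"]-f0,1));return s
E
python3 - <<'E'
from h import *
bot.sleep(.2);f0=bot.sense()["force"];np.save("f0",f0)
bot.move_straight(pose(back=.03)[0],rate=.12); st("mid",f0)
bot.move_straight(pose()[0],rate=.06); s=st("in",f0)
print(s["tcp_pos"]-pose()[0])
if np.abs(s["force"]-f0).max()<4:
    for L in(.004,.008,.012,.016):
        bot.move_straight(pose(lift=L)[0],rate=.03); s=st(L,f0)
        if np.linalg.norm(s["force"]-f0)>20: break
c=bot.calibration("wrist");im=bot.read_camera("wrist");cv2.imwrite("pics/w3.png",im[:,:,::-1])
E
```

```text
mid 6.55 dz 21.6 F [-1.1 -0.3 -0.4]
in 7.2 dz -0.1 F [-1.7 -0.1 -0.5]
[-2.42178839e-04 -3.66678665e-05 -8.15597160e-05]
0.004 7.48 dz 4.8 F [-1.2  0.4 -1. ]
0.008 7.77 dz 8.5 F [-0.6  0.3 -0.7]
0.012 8.05 dz 12.4 F [ 0.5  0.3 -0.9]
0.016 8.33 dz 15.1 F [-1.6  0.7 -3.1]
```

View pics/w3.png

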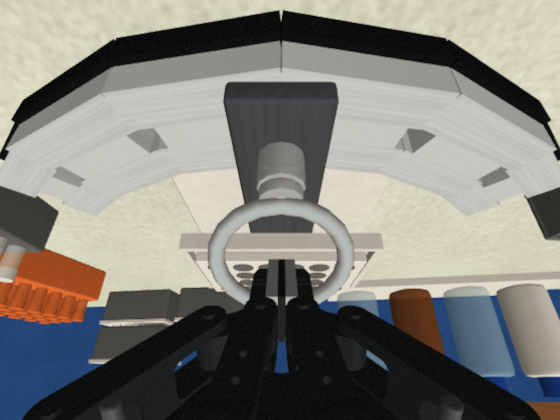

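The fingers are through the ring, with the tip at (281,262), and contact begins near 15 mm of lift. I'll go on lifting.

```bash
python3 - <<'E'
from h import *
f0=np.load("f0.npy")
for L in(.018,.020,.023,.026,.029,.032,.034):
    try: bot.move_straight(pose(lift=L)[0],rate=.03)
    except bot.PlanningError as e: print(e);break
    s=st(L,f0)
    if np.linalg.norm(s["force"]-f0)>18: break
    if L==.026 and s["force"][2]-f0[2]>-3: break
c=bot.calibration("wrist");im=bot.read_camera("wrist").copy()
e=np.array([np.cos(YAW),np.sin(YAW),0]);l=np.array([-e[1],e[0],0]);x=e*np.cos(.4887)+np.array([0,0,np.sin(.4887)])
for h,col in((0,(255,0,0)),(.018,(0,255,0))):
  C=np.array([*P,.099+h])-.193*e
  for t in np.linspace(0,2*np.pi,24):
    u=proj(c,C+.031*(np.cos(t)*x+np.sin(t)*l)); cv2.circle(im,tuple(int(v) for v in u),1,col,-1)
cv2.imwrite("pics/w4.png",im[:,:,::-1])
E
```

```text
0.018 8.63 dz 16.6 F [-3.6  0.7 -5.6]
0.02 8.88 dz 18.8 F [-4.7  1.2 -5.7]
0.023 9.13 dz 22.1 F [-5.9  0.6 -6.9]
0.026 9.38 dz 25.2 F [-5.5  1.6 -6.3]
0.029 9.63 dz 28.3 F [-5.8  0.4 -7. ]
0.032 9.88 dz 31.3 F [-7.1  0.6 -8.4]
0.034 10.13 dz 33.2 F [-6.7  1.  -7.6]
```

View pics/w4.png

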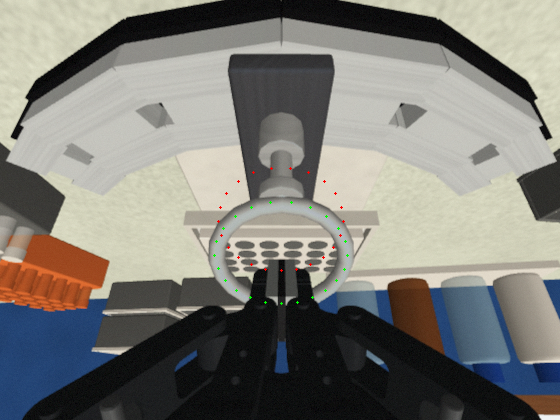

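The ring matches the green overlay, so the pin is about 18 mm up. Now I swing most of the way, then check.

```bash
cat >> h.py <<'E'
from scipy.optimize import least_squares
def ringfit(off=0.):
    """carrier swing and lift from the ring's outline in the wrist picture"""
    c=bot.calibration("wrist");im=bot.read_camera("wrist");o=bot.outline_of("wrist","pull_ring")
    if not o: return None,im
    m=o[0]["pixels"];r,cc=np.nonzero(m)
    # outline of outer ring visible: compare extents left, right, top
    ob=np.array([cc.min(),cc.max(),r.min()],float)
    t=np.linspace(0,2*np.pi,60)
    def f(p):
        a=YAW+p[0];e=np.array([np.cos(a),np.sin(a),0]);l=np.array([-e[1],e[0],0]);x=e*np.cos(.4887)+np.array([0,0,np.sin(.4887)])
        C=np.array([*P,.099+p[1]])-.193*e
        U=np.array([proj(c,C+.0345*(np.cos(k)*x+np.sin(k)*l)) for k in t])
        return np.array([U[:,0].min(),U[:,0].max(),U[:,1].min()])-ob
    s=least_squares(f,[off,.015],x_scale=[.1,.01]);return (np.round(s.x,4),np.round(s.fun,1),round(o[0]["confidence"],2)),im
E
python3 - <<'E'
from h import *
f0=np.load("f0.npy")
print(ringfit()[0])
for w in np.arange(.04,.241,.04):
    p,r=pose(lift=.034,swing=w); bot.move_straight(p,r,rate=.05)
    s=st(round(w,2),f0)
    if np.linalg.norm(s["force"]-f0)>24: print("stop");break
fit,im=ringfit(w);print(fit)
cv2.imwrite("pics/w5.png",im[:,:,::-1])
E
```

```text
(array([0.0003, 0.0187]), array([-2.2,  2.2, -0.5]), 0.97)
0.04 10.58 dz 33.2 F [-5.6  1.4 -8.3]
0.08 10.88 dz 33.1 F [-6.4  0.4 -8. ]
0.12 11.18 dz 33.1 F [-6.4  0.2 -7.6]
0.16 11.48 dz 33.0 F [-6.2  0.1 -8.9]
0.2 11.78 dz 33.0 F [-5.9 -0.5 -8.7]
0.24 12.08 dz 33.0 F [-6.8 -0.7 -8.6]
(array([0.2463, 0.0184]), array([-1.6,  1.6, -0.4]), 0.95)
```

View pics/w5.png

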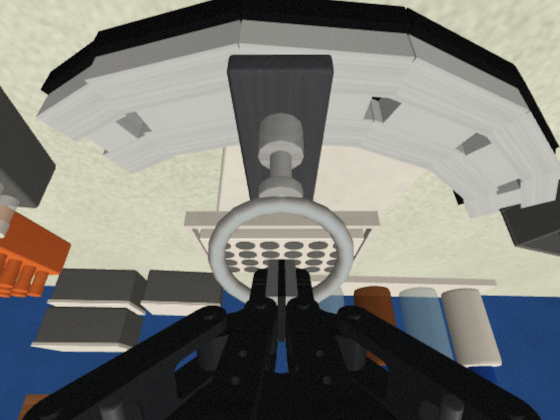

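The carrier reads 0.246 rad, so it follows the hand closely, with the pin 18 mm up. I'll go on to the hole, correct by the reading, and lower.

```bash
python3 - <<'E'
from h import *
f0=np.load("f0.npy")
for w in(.28,.305):
    p,r=pose(lift=.034,swing=w); bot.move_straight(p,r,rate=.04)
bot.sleep(.2);fit,_=ringfit(w);print(fit)
w=w+np.clip(.3142-fit[0][0],-.01,.015)
p,r=pose(lift=.034,swing=w); bot.move_straight(p,r,rate=.02);bot.sleep(.2)
fit,_=ringfit(w);print(w,fit)
for L in(.028,.022,.016,.010):
    bot.move_straight(pose(lift=L,swing=w)[0],rate=.04); st(L,f0)
bot.sleep(.2);print(ringfit(w)[0]); st("end",f0)
E
```

```text
(array([0.3111, 0.0184]), array([-1.6,  1.6, -0.4]), 0.69)
0.3081 (array([0.3124, 0.0184]), array([-1.6,  1.6, -0.4]), 0.72)
0.028 13.93 dz 26.9 F [-6.9 -1.  -7.3]
0.022 14.23 dz 21.0 F [-7.9 -0.5 -6.9]
0.016 14.53 dz 15.4 F [-8.  -0.9 -6. ]
0.01 14.83 dz 11.8 F [-4.3 -1.3 -2.1]
(array([0.31  , 0.0008]), array([-1.7,  1.7, -0.4]), 0.68)
end 15.13 dz 11.5 F [-2.3  0.3 -0.8]
```

The pin has dropped home (reading 0.8 mm, carrier 0.310). I'll unload and withdraw along the fingers, then verify.

```bash
python3 - <<'E'
from h import *
f0=np.load("f0.npy");w=.3081
bot.move_straight(pose(lift=.002,swing=w)[0],rate=.05); bot.sleep(.2); st("low",f0)
for b in(.02,.05,.09):
    bot.move_straight(pose(lift=.002,back=b,swing=w)[0],rate=.08); st(b,f0)
bot.sleep(.2);print(ringfit(w)[0])
p=pose(back=.09,swing=w)[0]; bot.move_straight(p+[-.05,0,.10],rate=.15); bot.sleep(.3); st("clear",f0)
im=bot.read_camera("wrist");b=bot.read_camera("side")
cv2.imwrite("pics/end.png",np.hstack([cv2.resize(im,(400,300)),cv2.resize(b[110:290,170:410],(400,300))])[:,:,::-1])
E
```

```text
low 15.64 dz 2.5 F [-0.3  0.6 -0.3]
0.02 16.04 dz 17.3 F [-1.  -0.8  0. ]
0.05 16.57 dz 38.8 F [-0.3 -0.7  0. ]
0.09 17.22 dz 67.8 F [ 0.2 -0.3 -0.6]
(array([0.3089, 0.0025]), array([-0.3,  0.3, -0.1]), 0.62)
clear 18.7 dz 164.9 F [-0.4  0.1 -0.7]
```

View pics/end.png

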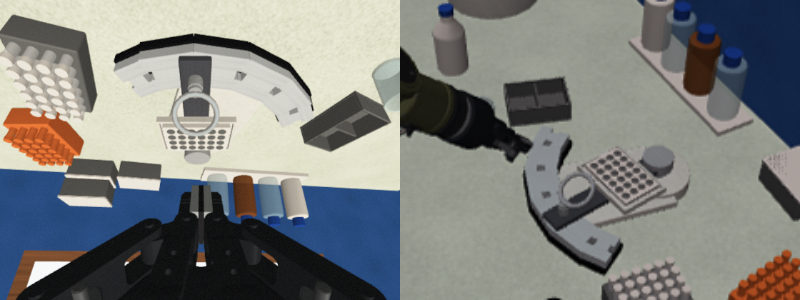

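The arm stands at the next hole towards the grey rack, with one hole to its left and three to its right. The ring is low, the plate is in its nest, and the hand is clear.

```bash
python3 -c "
from plant import bot
print(bot.job_done())"
```

```text
the job is handed in; nothing more can be done
None
```

I handed the job in: the carrier arm is one hole towards the grey tube rack (camera reads about 0.31 rad) with the pin dropped home (camera reads 1–2.5 mm up), the microplate in its nest and the hand clear; no verdict came back.

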